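# Click the fan dial round to green and start it

### The job

Use a fingertip on the big knurled dial of the fan controller to drag it clockwise, by friction, until it clicks into the notch where its orange line points at the green dot; do not let it run on to the red dot. Then press the round blue start button all the way in and let it come back out. Nothing is to be picked up: leave the lamp, canister, trim clips, brush and wax tin standing or lying where they are.

Things in the scene. Friction and masses are not known exactly. Their poses are not given: they have to be found in the camera images.
- console: fan controller, a grey box 170 (x) x 270 (y) x 45 mm high, fixed to the countertop. Origin at the centre of its underside, z up; yaw 0 has its x away from the robot and its y to the robot's left. On its top, at (0, +45 mm), sit a fixed black bezel (136 mm across, 7 mm high) with the dial in it, and at (0, -90 mm) the blue start button.
- green_dot (a point): centre of the green dot on the bezel, the dial's target, 59.5 mm from the dial's axis. Four dots 13 mm across lie on the far (+x) side of the bezel; measured at the dial's axis from the box's +x towards its +y: white +60 deg, yellow +20, green -20, red -60, so seen from the robot white, yellow, green, red from left to right.
- dial (a joint): angle of the dial (rad), growing clockwise seen from above: 0 = orange line at white, 0.698 = yellow, 1.396 = green, 2.094 = red; stops at -0.1 and 2.19. Each is a sprung notch in which it stays; let go past the half way to the next, it snaps on by itself. It starts at white or yellow, seldom at rest between them. Turning takes about 0.05 N m.
- dial_face (a point): centre of the dial's flat top face, on its vertical axis, 58 mm above the countertop. The dial is an aluminium disc 100 mm across, finely knurled round the edge; its top stands 6 mm above the bezel, has no bumps and does not give. A fingertip pressed on it with 8 to 15 N about 35 mm from the axis drags it round.
- dial_mark (a point): outer end of the orange line painted on the dial's top face, 48 mm from the axis at the height of the face; it turns with the dial
- start (a joint): travel of the start button (m): 0 = out, 0.006 = fully in; counts as pressed beyond 0.0045. A spring brings it back out. It takes 1.5 N to start moving and 5 N to be fully in.
- start_top (a point): centre of the top of the blue start button, 32 mm across, facing up; it stands 10 mm above its black ring of 48 mm, 67 mm above the countertop when out, and moves down with the button
- lamp: loose handheld inspection lamp lying on its side face: black handle 34 mm thick, orange head, small toggle lever up to 50 mm high; 203 mm long along its x. Origin under the handle, on the countertop. To be left alone
- canister: loose round steel canister, 80 mm across, 82 mm high, with a shut hinged lid. Origin at the centre of its underside. To be left alone
- clip0: loose black plastic trim clip, 24 mm long, 18 mm high. Origin on the countertop under its head. To be left alone
- clip1: second trim clip, like the first. To be left alone
- brush: loose white silicone brush lying flat, 183 mm long along its x, 34 mm wide, 12 mm high. Origin on the countertop near its middle. To be left alone
- wax_tin: loose green tin with a brass lid, 74 mm across, 38 mm high. Origin at the centre of its underside. To be left alone

How it is judged:
By the outcome, as a careful person would: the job done as asked, in the order asked, and still so for the second after the job is handed in, with the robot touching nothing.
It also fails if it takes over 48 s, if anything falls off the work surface, if the arm or the gripper's body presses on something with over 40 N, if the wrist force passes 120 N, or if a joint passes its speed limit or range.

### The arm

A 6-joint arm with a two-finger parallel gripper is mounted at the origin on the work surface. World frame = base frame: x ahead of the robot, y to its left, z up, the work surface at z = 0. Lengths are in mm, angles in rad, forces in N, time in s.
With the tool pointing down it reaches from about 250 to 775 mm from the base axis. Payload 8.9 kg.
Tool frame: the origin (TCP) lies at the very end of the fingers, on their centre line; the grasp point (between the pads) lies 19 mm behind it; z points along the fingers, x is the direction in which the jaws open and shut, and the axes are right-handed (so a half turn about z gives the same grasp; the last joint's range is limited). The gripper opens to 85 mm and grips with 20 to 120 N. Pads are 22 mm wide; open, the fingers measure 114 mm over their backs; the gripper's body (76 mm by 85 mm) begins 54 mm behind the grasp point. The pads swing forward as they close: fully open they stand 13 mm farther back than shut.
Start: joints at [-0.139, 0.291, -0.153, 1.127, 0, 1.431], TCP at [524.999, 0.004, 197.105] pointing down, gripper open.
Joint ranges: [-2.52, 2.52], [-0.91, 1.74], [-1.3, 1.37], [-1.96, 2.02], [-1.52, 1.47], [-3.14, 3.14]. Speed limits (rad/s): [2.22, 2.22, 2.79, 3.14, 3.14, 3.14].

### API

Orientations are given as a rotation vector (axis times angle).
In Python, from workcell import manip gives the robot as it stands.
- The arm moves only by the tool drive_tool, never from a script. Its argument "commands" is a list of rows, each an object with "angular": the turn, a rotation vector about the world's x, y, z in degrees, a list of three; "delta_pos": the shift along the world's x, y, z in mm, a list of three; "gripper": the gripper command: -1 is fully open, 1 is shut, values between are in proportion. A call has 1 to 5 rows; each row is the pose to reach, as a shift and turn from the pose commanded when the call began; what a row does not reach only later rows make up. A row lasts 1/10 s, in which the tool goes at most 50 mm and 8.59 degrees, less where a joint would pass 70% of its speed; a pose out of reach is approached as far as the arm can. A call with a gripper value outside its range is refused whole. The fingers move at their own pace and stop on an object; "newtons" is the grip in N (left out, the last holds). Time passes only in rows, so rows that repeat a pose let the fingers close. It gives the time, the measured TCP pose, the force and the opening at its end, in the units of the state.
- manip.get_obs(): the state, without advancing time (a new reading comes with each control period).
- manip.grab_frame(name): name is "scene" or "side" or "wrist"; returns (picture, depth): 400x640x3 uint8, red, green, blue; 400x640 float32, mm along the optical axis (not along the pixel's ray), 0 where there is no reading.
- manip.camera_model(name): a dict with "fx", "fy", "cx", "cy" (pixels), "R" (3x3) and "t" (3): a world point X has camera coordinates R X + t; the wrist camera has in their place "hand_eye" (4x4, takes a point from camera to tool coordinates, whose origin is the TCP and whose axes are the tool frame's). Camera axes: x right, y down, z forward; pixel columns grow to the right and rows downward; lengths in mm; the calibration is good to about 2 mm. The wrist camera is an equidistant fisheye: a pixel r from the principal point sees the ray r / f radians off the axis. A picture is of the moment at which its call begins: read the wrist's pose just before it. camera_model takes no time and is no camera call.
- manip.finish_job(): hands the job in, once; it reports no verdict.
The state is a dict: "time_s": time; "joint_positions": joint angles; "qvel": joint speeds; "joint_efforts": joint torques, N m; "ee_pos": TCP position; "ee_rot": TCP orientation; "ft_force": force on the tool from outside, world axes, zero at the start; "wrist_torque": the same for the moment, N m; "opening": finger opening in mm.
Only numpy, scipy, OpenCV 4.12 (cv2) and the standard library are available. Lean on these libraries where they do the work, as an engineer would, in place of code of your own. Each camera call takes 0.05 s, during which the arm holds its last target.

## Working session

There is one attempt and no reset: what is moved stays moved. The work goes in short steps, Python scripts to look and compute and a tool call to move; the robot and the scene stay as the last step left them, time stands still between calls to the robot, and variables do not carry over. Pictures are saved under pics/ and viewed, and the job is handed in when it is done.

Besides the shell and the picture viewer there is one more tool, called after "Emit:" as name([rows], argument=value, ...), one row to a line, values as JSON. drive_tool: Moves the arm, as the interface text tells. Its arguments: {"type":"object","properties":{"commands":{"type":"array","items":{"type":"object","properties":{"angular":{"type":"array","items":{"type":"number"}},"delta_pos":{"type":"array","items":{"type":"number"}},"gripper":{"type":"number"}}}},"newtons":{"type":"number"}},"required":["commands"]}

```bash
mkdir -p pics
cat > h.py <<'E'
import numpy as np, cv2
from workcell import manip
def save(n,im): cv2.imwrite('pics/'+n,cv2.cvtColor(im,cv2.COLOR_RGB2BGR))
E
python3 - <<'E'
from h import *
o=manip.get_obs()
print({k:np.round(v,3) for k,v in o.items()})
for n in ("scene","side","wrist"):
    im,d=manip.grab_frame(n); save(n+'0.png',im); np.savez('pics/%s0.npz'%n,im=im,d=d)
    print(n,manip.camera_model(n))
E
```

```text
{'time_s': np.float64(0.0), 'joint_positions': array([-0.139,  0.291, -0.154,  1.127, -0.   ,  1.432]), 'qvel': array([ 0.   ,  0.   , -0.003, -0.001,  0.001, -0.001]), 'joint_efforts': array([-3.0000e-03, -5.3715e+01,  3.3136e+01,  1.6000e-02, -0.0000e+00,
        0.0000e+00]), 'ee_pos': array([5.24517e+02, 6.80000e-02, 1.96529e+02]), 'ee_rot': array([-3.141e+00,  0.000e+00,  2.000e-03]), 'ft_force': array([-0.181,  0.888, -0.377]), 'wrist_torque': array([0.035, 0.006, 0.008]), 'opening': np.float64(85.4)}
scene {'fx': 445.9033404175668, 'fy': 445.9033404175668, 'cx': 321.3417026465816, 'cy': 202.43283164588024, 'R': array([[-0.07591788,  0.99700327,  0.01486466],
       [ 0.55696961,  0.05476679, -0.82872519],
       [-0.82705582, -0.0546359 , -0.5594583 ]]), 't': array([ -31.09635939, -254.07536901, 1653.88850037])}
side {'fx': 443.2915557127123, 'fy': 443.2915557127123, 'cx': 315.46782975406336, 'cy': 203.55436861989546, 'R': array([[-0.89634261, -0.44335632, -0.00225714],
       [-0.33621619,  0.68303622, -0.64839817],
       [ 0.28901313, -0.58042803, -0.76129805]]), 't': array([542.51798904, 193.87427938, 871.05628135])}
wrist {'fx': 309.70691628693146, 'fy': 309.70691628693146, 'cx': 315.02994825450816, 'cy': 199.18177045942383, 'hand_eye': array([[ 9.99999928e-01, -3.74411277e-04,  5.65593785e-05,
        -8.39330516e-01],
       [ 3.46687705e-04,  9.65366098e-01,  2.60898785e-01,
        -6.62660139e+01],
       [-1.52283954e-04, -2.60898747e-01,  9.65366159e-01,
        -1.76978254e+02],
       [ 0.00000000e+00,  0.00000000e+00,  0.00000000e+00,
         1.00000000e+00]])}
```

View pics/scene0.png

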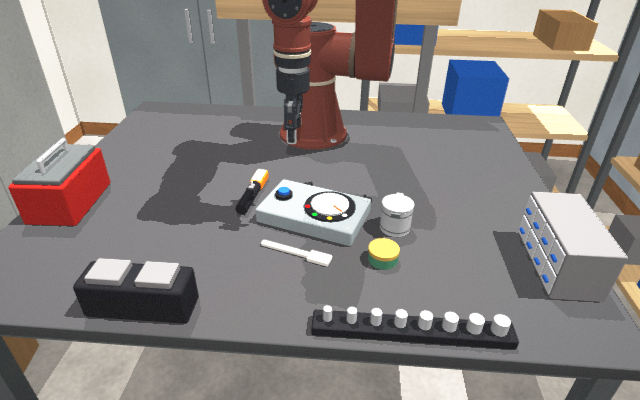

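View pics/side0.png

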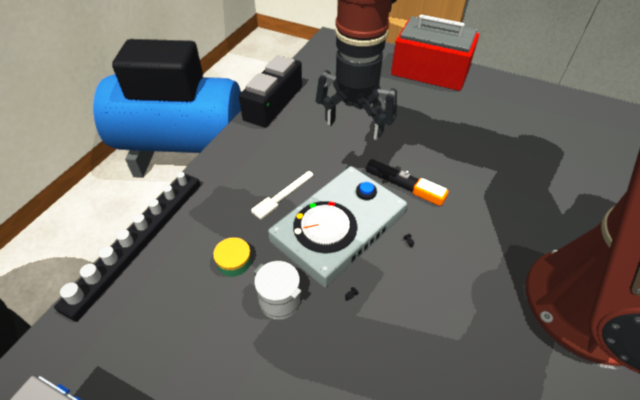

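View pics/wrist0.png

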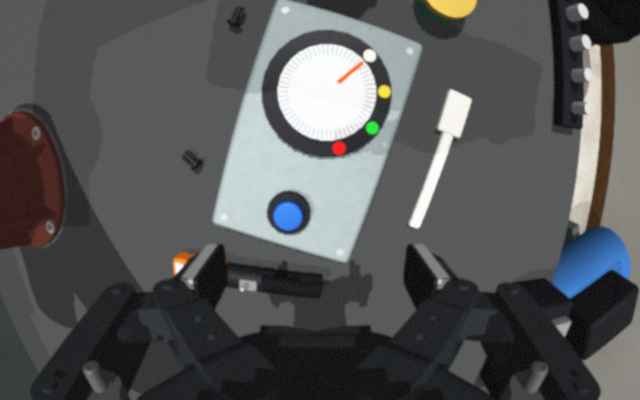

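The wrist view shows the console: dial centre near (327,92), orange line from (338,82) to (362,62) close to white (370,55), yellow (384,91), green (372,128), red (339,148), and the button near (288,215). Next I'll measure these from the wrist and side views.

```bash
cat >> h.py <<'E'
from scipy.spatial.transform import Rotation as Ro
def ray(name,uv,obs=None):
    m=manip.camera_model(name); uv=np.atleast_2d(np.float64(uv))
    x=(uv[:,0]-m['cx'])/m['fx']; y=(uv[:,1]-m['cy'])/m['fy']
    if name=='wrist':
        r=np.hypot(x,y)+1e-12
        d=np.c_[np.sin(r)*x/r,np.sin(r)*y/r,np.cos(r)]
        H=m['hand_eye']; R=Ro.from_rotvec(obs['ee_rot']).as_matrix()
        return R@H[:3,3]+obs['ee_pos'], d@(R@H[:3,:3]).T
    d=np.c_[x,y,np.ones_like(x)]
    return -m['R'].T@m['t'], d@m['R']
def onz(name,uv,z,obs=None):
    c,d=ray(name,uv,obs); return c+d*((z-c[2])/d[:,2])[:,None]
def tri(n1,u1,n2,u2,obs):
    c1,d1=ray(n1,u1,obs);c2,d2=ray(n2,u2,obs);d1=d1[0]/np.linalg.norm(d1[0]);d2=d2[0]/np.linalg.norm(d2[0])
    s=np.linalg.lstsq(np.c_[d1,-d2],c2-c1,rcond=None)[0]
    p,q=c1+s[0]*d1,c2+s[1]*d2
    return (p+q)/2,np.linalg.norm(p-q)
RNG={'orange':((3,150,120),(13,255,255)),'yellow':((20,150,120),(32,255,255)),'green':((50,150,100),(75,255,255)),'red':((174,150,100),(180,255,255)),'red2':((0,180,100),(2,255,255)),'blue':((100,150,60),(120,255,255)),'white':((0,0,205),(180,60,255))}
def blobs(im,box,names=RNG):
    x0,y0,x1,y1=box
    hsv=cv2.cvtColor(np.ascontiguousarray(im[y0:y1,x0:x1]),cv2.COLOR_RGB2HSV); out={}
    for n in names:
        m=cv2.inRange(hsv,np.array(RNG[n][0]),np.array(RNG[n][1]))
        k,l,s,c=cv2.connectedComponentsWithStats(m)
        out[n]=[(np.round(c[i]+[x0,y0],1).tolist(),int(s[i,4])) for i in range(1,k) if s[i,4]>=6]
    return out
E
python3 - <<'E'
from h import *
W=np.load('pics/wrist0.npz')['im'];S=np.load('pics/side0.npz')['im']
for k,v in blobs(W,(215,0,430,260)).items(): print('W',k,v)
for k,v in blobs(S,(265,160,410,285)).items(): print('S',k,v)
save('w0z.png',cv2.resize(W[0:260,215:430],None,fx=2.3,fy=2.3)); save('s0z.png',cv2.resize(S[160:285,265:410],None,fx=4.5,fy=4.5))
E
```

```text
W orange [([350.1, 71.8], 68)]
W yellow [([428.1, 1.3], 11), ([383.7, 91.1], 138)]
W green [([371.6, 127.4], 153)]
W red []
W red2 [([338.7, 147.6], 128)]
W blue [([287.7, 215.3], 758)]
W white [([284.6, 9.8], 46), ([325.9, 92.2], 7205), ([409.5, 50.5], 28), ([369.3, 55.2], 117), ([289.4, 186.5], 12064), ([421.4, 204.8], 470)]
S orange [([307.0, 226.6], 7)]
S yellow [([299.1, 215.5], 33)]
S green [([312.1, 204.9], 26)]
S red []
S red2 [([331.1, 203.3], 17)]
S blue [([366.2, 188.0], 161)]
S white [([344.6, 215.1], 3909), ([285.2, 191.7], 439), ([325.3, 223.8], 1394), ([297.5, 230.9], 28), ([280.3, 273.7], 713)]
```

View pics/w0z.png

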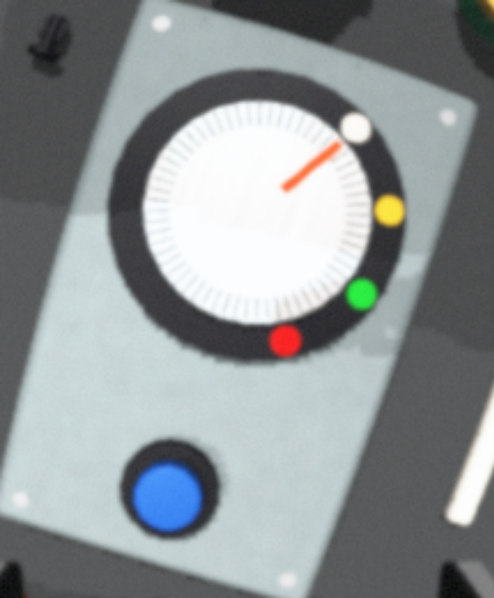

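View pics/s0z.png

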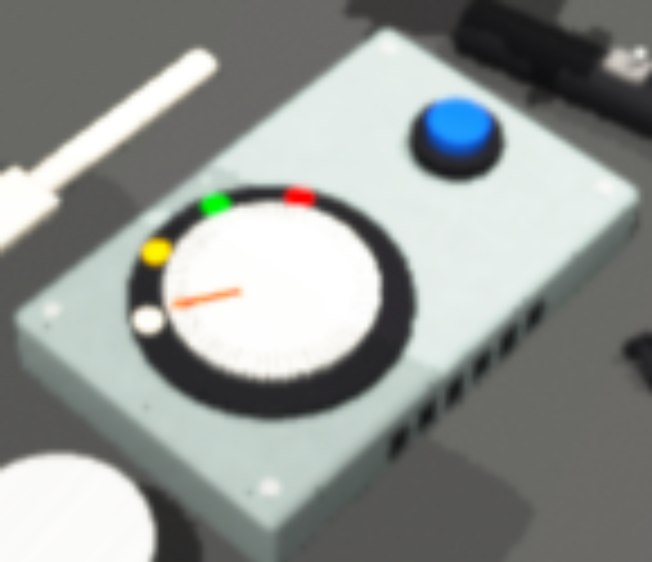

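The close-ups show the orange line pointing at or just past the white dot. The wrist view has white (369,55), yellow (384,91), green (372,127) and red (339,148), with the button top at (288,215). The side view has the same points, with the button at (366,187).

Run:
```python
from h import *
o=manip.get_obs(); print(o['ee_pos'])
w={'white':(369.3,55.2),'yellow':(383.7,91.1),'green':(371.6,127.4),'red':(338.7,147.6)}
s={'white':(297.5,230.9),'yellow':(299.1,215.5),'green':(312.1,204.9),'red':(331.1,203.3)}
for k in w: print(k,np.round(onz('wrist',w[k],52,o)[0],1),np.round(onz('side',s[k],52)[0],1),'tri',[np.round(x,1) for x in tri('wrist',w[k],'side',s[k],o)])
b=((287.7,215.3),(366.2,187.6)); print('btn',np.round(onz('wrist',b[0],67,o)[0],1),np.round(onz('side',b[1],67)[0],1),'tri',[np.round(x,1) for x in tri('wrist',b[0],'side',b[1],o)])
d=((325.9,92.2),(325.3,223.8)); print('dial',np.round(onz('wrist',d[0],58,o)[0],1),np.round(onz('side',d[1],58)[0],1),'tri',[np.round(x,1) for x in tri('wrist',d[0],'side',d[1],o)])
# pose fit (wrist), planar rigid
th=np.radians([60,20,-20,-60])
L=np.c_[59.5*np.cos(th),45+59.5*np.sin(th)]; L=np.r_[L,[[0,-90],[0,45]]]
for nm,pts,bb,dd in (('wrist',w,b[0],d[0]),('side',s,b[1],d[1])):
    P=np.array([onz(nm,pts[k],52,o)[0][:2] for k in pts]+[onz(nm,bb,67,o)[0][:2],onz(nm,dd,58,o)[0][:2]])
    A=L-L.mean(0);B=P-P.mean(0);U,_,V=np.linalg.svd(A.T@B);R=(U@V).T
    yaw=np.arctan2(R[1,0],R[0,0]);t=P.mean(0)-R@L.mean(0)
    print(nm,'yaw',np.degrees(yaw),'t',t,'res',np.round(P-(L@R.T+t),1).tolist(),'axis',R@[0,45]+t,'btn',R@[0,-90]+t)
    ax=R@[0,45]+t
    for k in ((362.5,62.5),(338.5,82),(350.1,71.8)) if nm=='wrist' else ((303.5,227.5),(318,225)):
        q=onz(nm,k,58,o)[0][:2]-ax; a=np.degrees(np.arctan2(q[1],q[0])-yaw); print(' line pt r',np.hypot(*q),'boxang',a,'dial',np.radians(60-a))
for z in 'wrist',:
    D=np.load('pics/wrist0.npz')['d'];print('depth dial',D[92,326],D[215,288],D[127,371])
    m=manip.camera_model('wrist')
    for (u,v) in ((326,92),(288,215),(371,127),(330,190)):
        c,dr=ray('wrist',(u,v),o); x=(np.array([u-m['cx'],v-m['cy']])/m['fx']); print(np.round(c+dr[0]*D[v,u]/np.cos(np.hypot(*x)),1))
```

```text
[5.24604978e+02 6.14749086e-02 1.96682972e+02]
white [579.7 133.4  52. ] [580.3 134.4  52. ] tri [array([580.3, 133.7,  51. ]), np.float64(0.8)]
yellow [594.9  95.6  52. ] [596.4  96.5  52. ] tri [array([595.9,  95.9,  51.1]), np.float64(1.6)]
green [582.5  56.8  52. ] [584.8  57.7  52. ] tri [array([583.8,  57.1,  51.5]), np.float64(2.4)]
red [548.3  35.   52. ] [549.6  35.2  52. ] tri [array([548.8,  35.3,  52.3]), np.float64(1.3)]
btn [495.1 -34.   67. ] [494.2 -28.6  67. ] tri [array([495.3, -35.6,  59.9]), np.float64(2.1)]
dial [534.6  92.2  58. ] [534.6  96.3  58. ] tri [array([535.4,  92.8,  53.4]), np.float64(1.4)]
wrist yaw -17.662333044178787 t [521.82685734  50.38926898] res [[0.3, 0.0], [0.0, -0.1], [-0.0, -0.1], [0.1, -0.1], [0.6, 1.4], [-0.9, -1.1]] axis [535.48015901  93.26802075] btn [494.520254   -35.36823457]
 line pt r 47.447983485012976 boxang 58.03610282742459 dial 0.03427647183204815
 line pt r 15.157471242928711 boxang 56.810635380622706 dial 0.055664913654749515
 line pt r 31.145998286585655 boxang 58.7420591910759 dial 0.021955208910926362
side yaw -18.76593058330717 t [522.37183875  53.11939732] res [[-1.3, -0.6], [0.1, -0.5], [1.6, -0.8], [1.1, -2.2], [0.8, 3.5], [-2.2, 0.5]] axis [536.84846198  95.7272297 ] btn [493.41859229 -32.09626743]
 line pt r 44.9564497263264 boxang 59.36723491576445 dial 0.011043834111569631
 line pt r 14.234882001115844 boxang 63.94862458054542 dial -0.06891649985569762
depth dial 296.88492 320.69278 311.92627
[534.6  92.3  59.1]
[495.6 -33.2  68.4]
[581.7  57.2  53. ]
[539.9 -11.9  45.9]
```

The console is well located. The dial axis is at (535.5, 93.3), yaw is -17.7°, the button is at about (495, -35), and the dial sits at white. My plan is to shut the gripper and touch down at radius 35 mm and world angle -50°. Then I'll turn the tool rigidly about the dial axis by 80° clockwise.

Emit:
drive_tool([
  {"delta_pos": [33, 66.5, -60], "angular": [0, 0, 40], "gripper": 1},
  {"delta_pos": [33, 66.5, -97], "angular": [0, 0, 40], "gripper": 1},
  {"delta_pos": [33, 66.5, -97], "angular": [0, 0, 40], "gripper": 1},
  {"delta_pos": [33, 66.5, -97], "angular": [0, 0, 40], "gripper": 1},
  {"delta_pos": [33, 66.5, -97], "angular": [0, 0, 40], "gripper": 1},
], newtons=40)

```text
time_s: 0.65
ee_pos: [557.0, 67.0, 98.7]
ee_rot: [-2.948, -1.084, 0.004]
ft_force: [0.5, -0.1, -0.0]
opening: 12.2
```

Emit:
drive_tool([
  {"delta_pos": [0, 0, -10], "angular": [0, 0, 0], "gripper": 1},
  {"delta_pos": [0, 0, -20], "angular": [0, 0, 0], "gripper": 1},
  {"delta_pos": [0, 0, -25], "angular": [0, 0, 0], "gripper": 1},
  {"delta_pos": [0, 0, -30], "angular": [0, 0, 0], "gripper": 1},
  {"delta_pos": [0, 0, -30], "angular": [0, 0, 0], "gripper": 1},
])

```text
time_s: 1.15
ee_pos: [557.4, 66.4, 69.3]
ee_rot: [-2.952, -1.073, 0.002]
ft_force: [-0.1, -0.6, -0.5]
opening: 0.1
```

Run:
```python
from h import *
o=manip.get_obs(); print(o['time_s'],o['ee_pos'],np.degrees(Ro.from_rotvec(o['ee_rot']).as_euler('zyx')),o['ft_force'],o['opening'],o['joint_positions'])
im,d=manip.grab_frame('wrist'); save('w1.png',im)
im,d=manip.grab_frame('side'); save('s1.png',im[100:320,220:460].repeat(3,0).repeat(3,1)[:600,:800])
```

```text
1.15 [557.4472796   66.42200253  69.31344046] [-3.99392871e+01 -6.90264982e-02 -1.79997792e+02] [-0.05184275 -0.57564019 -0.5358082 ] 0.13935590991664046 [-1.16449169e-02  4.61132735e-01 -2.53771772e-01  8.57096927e-01
  2.45102169e-05  8.62079310e-01]
```

View pics/w1.png

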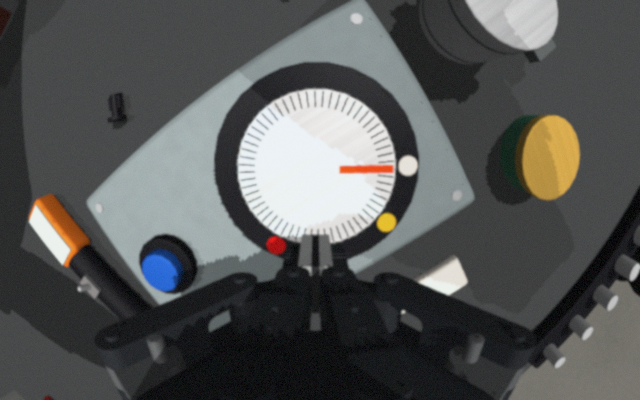

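View pics/s1.png

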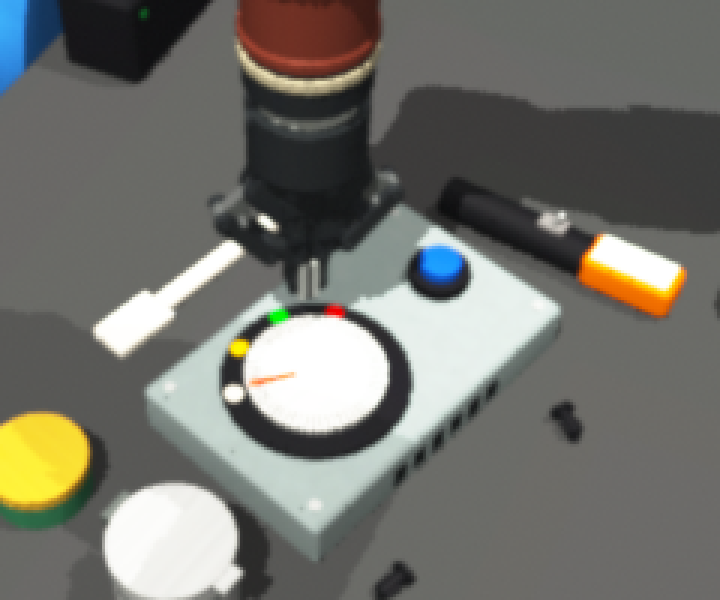

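The wrist view shows the shut fingertips at about (316,238), near the lower rim of the dial (centre (316,167)), with the orange line still at white. I'll check where the fingertip really is relative to the reported TCP.

Run:
```python
from h import *
o=manip.get_obs()
W,D=manip.grab_frame('wrist'); S,DS=manip.grab_frame('side')
m=manip.camera_model('wrist'); R=Ro.from_rotvec(o['ee_rot']).as_matrix()
for v in (225,230,234,236,238,242,246,250,255,260,270):
  for u in (308,324):
    c,dr=ray('wrist',(u,v),o); x=(np.array([u-m['cx'],v-m['cy']])/m['fx']); p=c+dr[0]*D[v,u]/np.cos(np.hypot(*x)); print(u,v,np.round(p,1),'tool',np.round(R.T@(p-o['ee_pos']),1))
ms=manip.camera_model('side'); q=ms['R']@o['ee_pos']+ms['t']; print('TCP in side',ms['fx']*q[0]/q[2]+ms['cx'],ms['fy']*q[1]/q[2]+ms['cy'],q[2])
save('w2.png',cv2.resize(W[190:300,250:390],None,fx=5,fy=5)); save('s2.png',cv2.resize(S[150:240,270:390],None,fx=6,fy=6))
```

```text
308 225 [555.3  62.   58.5] tool [-4.9  1.6 11.7]
324 225 [563.2  68.7  58.5] tool [ 5.4  1.6 11.6]
308 230 [557.6  59.2  57.9] tool [-5.   5.3 12.2]
324 230 [565.6  65.9  58. ] tool [ 5.5  5.2 12.1]
308 234 [547.4  73.4 109.2] tool [ -3.7 -12.2 -39.1]
324 234 [553.6  78.  108. ] tool [  4.  -11.7 -37.8]
308 236 [547.4  73.5 112. ] tool [ -3.6 -12.3 -41.8]
324 236 [553.1  78.4 112.3] tool [  3.9 -12.4 -42.2]
308 238 [547.8  73.  113. ] tool [ -3.6 -11.6 -42.8]
324 238 [553.2  78.2 114.3] tool [  3.8 -12.2 -44.2]
308 242 [547.7  73.4 118.5] tool [ -3.5 -12.  -48.4]
324 242 [553.5  77.7 117.7] tool [  3.7 -11.6 -47.6]
308 246 [547.8  73.3 122.7] tool [ -3.4 -11.8 -52.6]
324 246 [553.2  77.8 122.7] tool [  3.6 -11.8 -52.5]
308 250 [548.   73.2 126.6] tool [ -3.3 -11.7 -56.4]
324 250 [553.3  77.6 126.4] tool [  3.5 -11.6 -56.3]
308 255 [548.   73.5 131.9] tool [ -3.2 -11.8 -61.8]
324 255 [553.2  77.5 131.5] tool [  3.4 -11.6 -61.4]
308 260 [548.1  73.5 136.6] tool [ -3.1 -11.9 -66.4]
324 260 [552.9  77.7 136.8] tool [  3.2 -11.9 -66.6]
308 270 [549.2  72.3 141.8] tool [ -3.  -10.1 -71.7]
324 270 [551.9  78.4 147.4] tool [  2.9 -13.1 -77.2]
TCP in side 321.45367735122295 206.4476864765906 940.378263982198
```

View pics/w2.png

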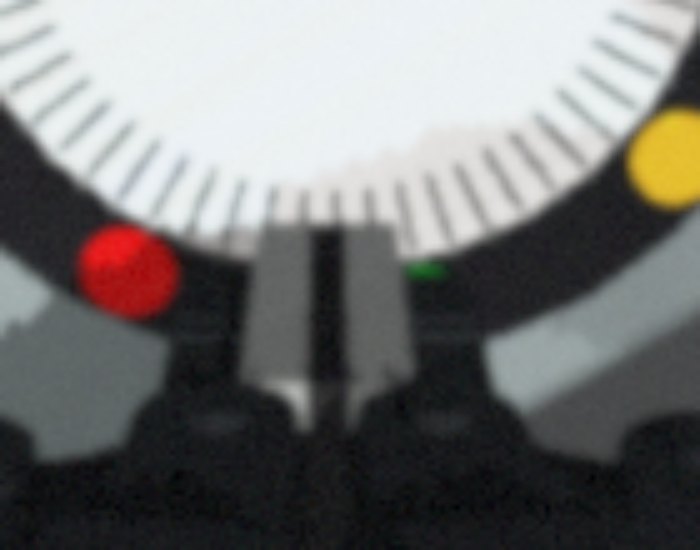

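View pics/s2.png

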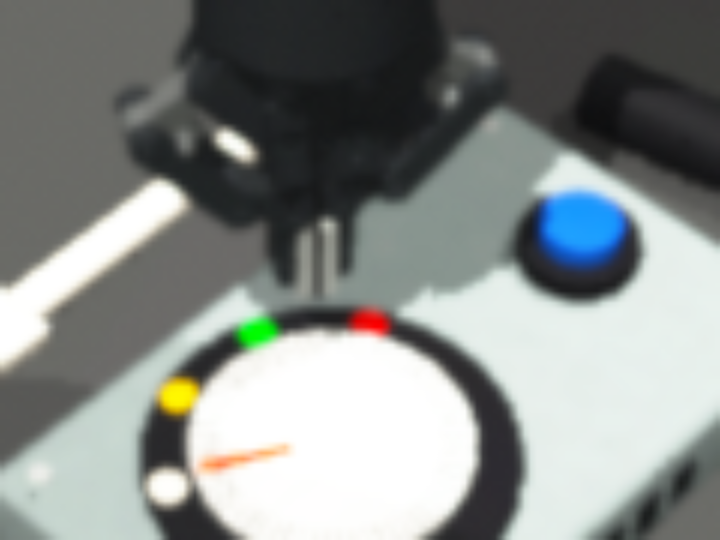

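Run:
```python
from h import *
o=manip.get_obs(); R=Ro.from_rotvec(o['ee_rot']).as_matrix()
ms=manip.camera_model('side')
for y in (-11,0,11):
  for z in (0,-10,-20,-30,-40):
    p=R@[0,y,z]+o['ee_pos'];q=ms['R']@p+ms['t']; print(y,z,np.round([ms['fx']*q[0]/q[2]+ms['cx'],ms['fy']*q[1]/q[2]+ms['cy'],q[2]],1))
S,DS=manip.grab_frame('side')
np.set_printoptions(linewidth=200)
print(DS[186:212,315:330:2].astype(int))
c,d=ray('side',(322,198)); d=d[0]; 
for v in (190,194,197,198,199,201):
  c,d=ray('side',(322,v)); print(v, c+d[0]*DS[v,322], R.T@(c+d[0]*DS[v,322]-o['ee_pos']))
```

```text
-11 0 [322.6 210.2 933.3]
-11 -10 [322.7 207.2 925.7]
-11 -20 [322.7 204.1 918. ]
-11 -30 [322.8 200.9 910.4]
-11 -40 [322.8 197.7 902.8]
0 0 [321.4 206.3 940.2]
0 -10 [321.4 203.3 932.6]
0 -20 [321.4 200.2 925. ]
0 -30 [321.5 197.  917.4]
0 -40 [321.5 193.8 909.7]
11 0 [320.1 202.5 947.1]
11 -10 [320.1 199.4 939.5]
11 -20 [320.2 196.3 931.9]
11 -30 [320.2 193.2 924.3]
11 -40 [320.2 189.9 916.7]
[[ 876  869  868  871  879  877  873 1013]
 [ 880  874  874  876  879  880  889 1013]
 [ 893  874  873  878  882  881  890 1010]
 [ 891  883  883  882  883  885  892 1009]
 [ 890  885  884  882  883  890  894 1008]
 [ 897  889  888  886  884  888  894 1005]
 [ 896  893  890  888  890  891  899 1001]
 [ 907  894  894  891  891  891  900  998]
 [ 902  896  893  891  891  895  904 1000]
 [ 997  899  898  897  896  898  904  997]
 [ 992  901  899  895  899  901  995  993]
 [ 992  903  904  898  901  900  993  994]
 [ 990  987  906  904  902  904  992  993]
 [ 992  988  907  902  988  987  984  987]
 [ 985  989  986  983  984  988  986  986]
 [ 982  986  973  973  973  976  974  975]
 [ 972  973  
[... 230 characters left out ...]
957  956  956]
 [ 951  958  956  952  957  952  954  958]
 [ 955  951  955  954  952  956  952  953]
 [ 950  950  951  953  950  950  950  953]
 [ 948  948  947  950  950  951  951  950]]
190 [552.39461933  76.83061457 135.15490603] [  2.17910447 -11.69029574 -64.72936244]
194 [552.43532432  76.49177957 122.80505436] [  1.98720456 -11.40901079 -52.37948974]
197 [553.19499035  74.68353687 111.41423338] [  1.40243042  -9.53948932 -40.98824023]
198 [552.07336928  77.00373973 111.26899296] [  2.03381396 -12.03807175 -40.84363532]
199 [552.5498165   75.92511039 106.81609652] [  1.70386405 -10.90706395 -36.39046968]
201 [571.81627843  34.80391374  47.8685531 ] [-9.98199679 32.9598269  22.56798   ]
```

Both cameras put the actual finger end about 37 mm behind the reported TCP, at z≈107 against 70. That disagrees with the text, so I'll go down in small steps and let the force decide.

Emit:
drive_tool([
  {"delta_pos": [0.5, 0, -4], "gripper": 1},
  {"delta_pos": [0.5, 0, -7], "gripper": 1},
  {"delta_pos": [0.5, 0, -9], "gripper": 1},
  {"delta_pos": [0.5, 0, -9], "gripper": 1},
])

```text
$.commands[0]: bad value
```

Emit:
drive_tool([
  {"delta_pos": [0, 0, -1], "gripper": 1},
  {"delta_pos": [0, 0, -2], "gripper": 1},
])

```text
$.commands[0]: bad value
```

Emit:
drive_tool([
  {"delta_pos": [0.5, 0, -4], "angular": [0, 0, 0], "gripper": 1},
  {"delta_pos": [0.5, 0, -7], "angular": [0, 0, 0], "gripper": 1},
  {"delta_pos": [0.5, 0, -9], "angular": [0, 0, 0], "gripper": 1},
  {"delta_pos": [0.5, 0, -9], "angular": [0, 0, 0], "gripper": 1},
])

```text
time_s: 1.8
ee_pos: [558.1, 66.5, 60.6]
ee_rot: [-2.952, -1.074, 0.001]
ft_force: [0.4, -0.0, -0.1]
opening: 0.1
```

Emit:
drive_tool([
  {"delta_pos": [0, 0, -1], "angular": [0, 0, 0], "gripper": 1},
  {"delta_pos": [0, 0, -2], "angular": [0, 0, 0], "gripper": 1},
])

```text
time_s: 2.0
ee_pos: [558.6, 66.5, 59.1]
ee_rot: [2.952, 1.074, 0.0]
ft_force: [-0.4, 0.2, -0.1]
opening: -0.3
```

Emit:
drive_tool([
  {"delta_pos": [0, 0, -1], "angular": [0, 0, 0], "gripper": 1},
  {"delta_pos": [0, 0, -2], "angular": [0, 0, 0], "gripper": 1},
])

```text
time_s: 2.2
ee_pos: [558.5, 66.5, 57.1]
ee_rot: [2.952, 1.074, 0.0]
ft_force: [-0.1, -0.0, -0.6]
opening: -0.0
```

Run:
```python
from h import *
o=manip.get_obs(); print(o['ee_pos'],o['ft_force'])
S,DS=manip.grab_frame('side')
save('s3.png',cv2.resize(S[150:260,270:390],None,fx=5,fy=5))
```

```text
[558.53746769  66.50004221  57.07438073] [-0.09033269 -0.03541976 -0.62283079]
```

View pics/s3.png

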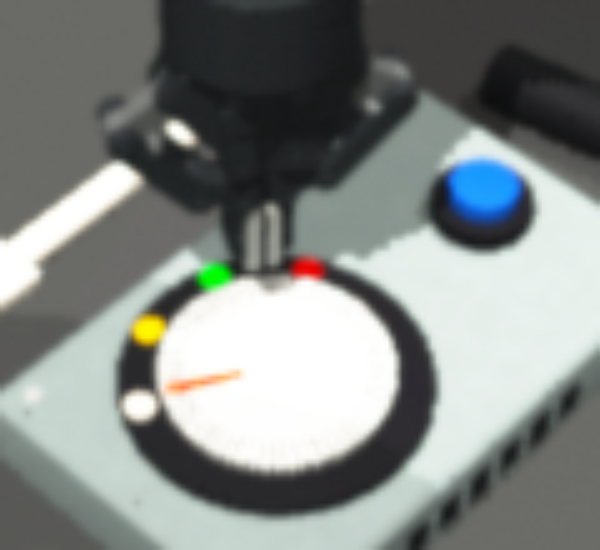

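Emit:
drive_tool([
  {"delta_pos": [0, 0, -1], "angular": [0, 0, 0], "gripper": 1},
  {"delta_pos": [0, 0, -2], "angular": [0, 0, 0], "gripper": 1},
  {"delta_pos": [0, 0, -3], "angular": [0, 0, 0], "gripper": 1},
])

```text
time_s: 2.55
ee_pos: [558.5, 66.5, 54.0]
ee_rot: [-2.952, -1.074, -0.0]
ft_force: [1.0, 0.2, -0.4]
opening: -0.1
```

Run:
```python
from h import *
o=manip.get_obs(); R=Ro.from_rotvec(o['ee_rot']).as_matrix(); print(o['ee_pos'],o['ft_force'])
S,DS=manip.grab_frame('side'); W,D=manip.grab_frame('wrist')
for v in range(196,212):
  c,d=ray('side',(323,v)); p=c+d[0]*DS[v,323]; print(v, np.round(p,1), np.round(R.T@(p-o['ee_pos']),1))
m=manip.camera_model('wrist')
for v in range(222,240,2):
  u=324; c,dr=ray('wrist',(u,v),o); x=(np.array([u-m['cx'],v-m['cy']])/m['fx']); p=c+dr[0]*D[v,u]/np.cos(np.hypot(*x)); print('w',v,np.round(p,1),np.round(R.T@(p-o['ee_pos']),1))
save('w4.png',cv2.resize(W[190:300,250:390],None,fx=5,fy=5))
```

```text
[558.49889629  66.5006595   54.03963909] [ 0.98688682  0.2340131  -0.43249704]
196 [550.9  74.8 115.7] [ -0.5 -11.2 -61.7]
197 [551.3  73.8 111.5] [ -0.8 -10.2 -57.5]
198 [551.3  73.9 108.5] [ -0.8 -10.3 -54.5]
199 [550.8  74.8 106.5] [ -0.6 -11.3 -52.5]
200 [550.6  75.1 103.9] [ -0.5 -11.7 -49.8]
201 [551.   74.3  99.7] [ -0.7 -10.8 -45.7]
202 [551.7  72.8  94.6] [ -1.2  -9.2 -40.5]
203 [551.8  72.3  90.8] [ -1.4  -8.7 -36.8]
204 [551.4  73.2  88.8] [ -1.1  -9.7 -34.8]
205 [561.4  51.6  57.4] [-7.4 13.3 -3.4]
206 [560.2  54.2  57.4] [-6.7 10.5 -3.4]
207 [559.2  56.2  56.8] [-6.1  8.3 -2.7]
208 [557.5  59.8  58.1] [-5.1  4.5 -4.1]
209 [556.8  61.1  56.5] [-4.8  3.1 -2.5]
210 [555.7  63.3  56.2] [-4.1  0.7 -2.2]
211 [554.1  66.8  57.5] [-3.2 -3.1 -3.4]
w 222 [558.5  74.2  58. ] [ 5.  -5.9 -3.9]
w 224 [559.1  73.5  58.9] [ 4.9 -5.  -4.8]
w 226 [560.1  72.4  58.2] [ 5.  -3.5 -4.1]
w 228 [560.9  71.4  58.1] [ 5.  -2.2 -4.1]
w 230 [561.8  70.4  58. ] [ 5.  -0.9 -4. ]
w 232 [562.8  69.2  57.4] [ 5.   0.6 -3.4]
w 234 [554.1  78.   91.8] [  4.  -11.6 -37.7]
w 236 [553.7  78.3  95.4] [  3.9 -12.1 -41.4]
w 238 [553.7  78.2  97.8] [  3.8 -12.  -43.7]
```

View pics/w4.png

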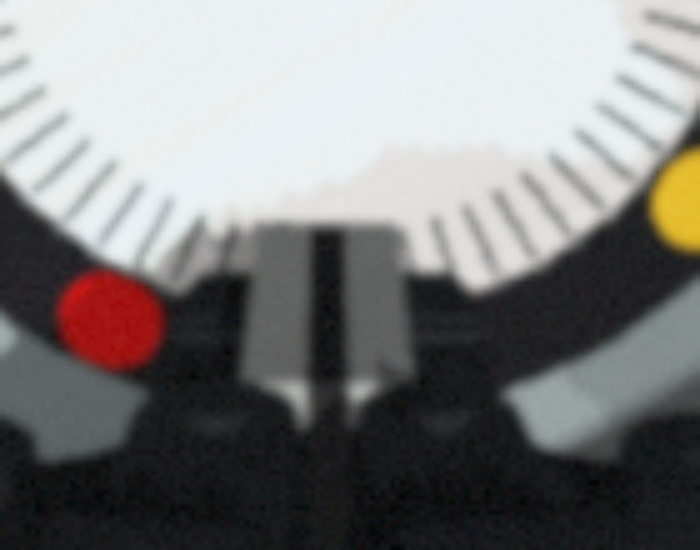

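Confirmed: there's no contact with the TCP already 4 mm below the dial face, and the finger end is about 37 mm above the TCP. Contact should come at TCP z≈21.

Emit:
drive_tool([
  {"delta_pos": [0, 0, -8], "angular": [0, 0, 0], "gripper": 1},
  {"delta_pos": [0, 0, -16], "angular": [0, 0, 0], "gripper": 1},
  {"delta_pos": [0, 0, -22], "angular": [0, 0, 0], "gripper": 1},
  {"delta_pos": [0, 0, -26], "angular": [0, 0, 0], "gripper": 1},
  {"delta_pos": [0, 0, -26], "angular": [0, 0, 0], "gripper": 1},
])

```text
time_s: 3.15
ee_pos: [557.9, 66.5, 27.3]
ee_rot: [-2.952, -1.074, 0.002]
ft_force: [-0.1, 0.3, 1.0]
opening: 0.1
```

Emit:
drive_tool([
  {"delta_pos": [0, 0, -1], "angular": [0, 0, 0], "gripper": 1},
  {"delta_pos": [0, 0, -2], "angular": [0, 0, 0], "gripper": 1},
])

```text
time_s: 3.35
ee_pos: [558.8, 66.5, 26.3]
ee_rot: [2.952, 1.074, 0.001]
ft_force: [0.2, -0.3, -0.1]
opening: 0.2
```

Emit:
drive_tool([
  {"delta_pos": [0, 0, -1], "angular": [0, 0, 0], "gripper": 1},
  {"delta_pos": [0, 0, -2], "angular": [0, 0, 0], "gripper": 1},
])

```text
time_s: 3.55
ee_pos: [558.6, 66.5, 24.2]
ee_rot: [2.952, 1.075, 0.0]
ft_force: [0.4, 0.6, -0.8]
opening: 0.3
```

Emit:
drive_tool([
  {"delta_pos": [0, 0, -1], "angular": [0, 0, 0], "gripper": 1},
])

```text
time_s: 3.65
ee_pos: [558.9, 66.7, 23.7]
ee_rot: [-2.952, -1.075, -0.002]
ft_force: [-3.1, 1.5, 15.2]
opening: -0.1
```

Run:
```python
from h import *
o=manip.get_obs(); print(o['ee_pos'],o['ft_force'])
S,DS=manip.grab_frame('side'); W,D=manip.grab_frame('wrist')
save('s5.png',cv2.resize(S[150:260,270:390],None,fx=5,fy=5))
save('w5.png',cv2.resize(W[90:300,200:450],None,fx=2.8,fy=2.8))
```

```text
[558.92128026  66.68392082  23.70111302] [-3.11622651  1.47327163 15.24767956]
```

View pics/s5.png

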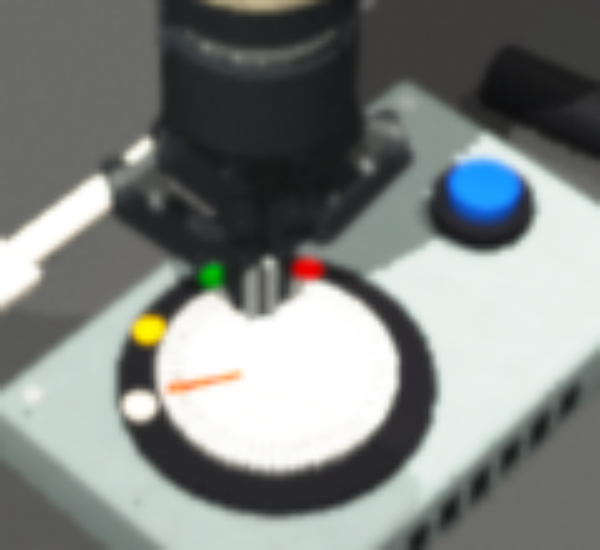

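View pics/w5.png

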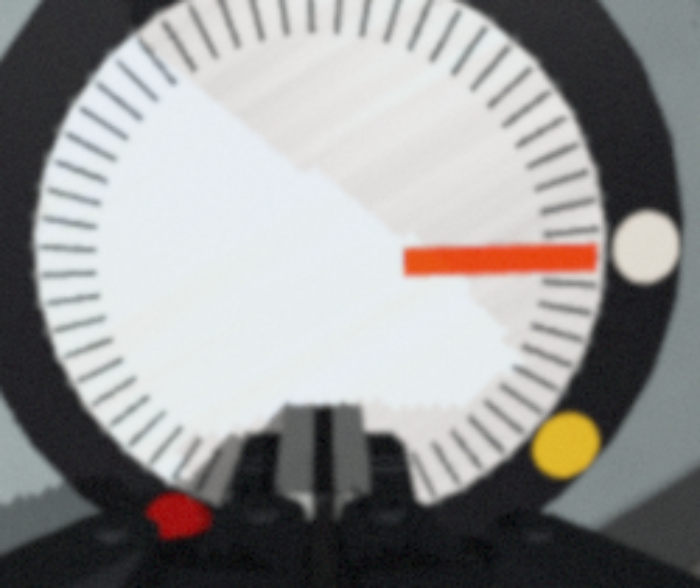

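Contact shows at TCP z≈23.7 with 15 N, and the pictures show the tip on the dial's white face with the line still at white. Now the first 24° of arc.

Emit:
drive_tool([
  {"delta_pos": [-3.95, -2.95, 0], "angular": [0, 0, -8], "gripper": 1},
  {"delta_pos": [-8.3, -5.3, 0], "angular": [0, 0, -16], "gripper": 1},
  {"delta_pos": [-12.9, -7.0, 0], "angular": [0, 0, -24], "gripper": 1},
])

```text
time_s: 4.05
ee_pos: [546.6, 59.7, 23.8]
ee_rot: [-3.112, -0.428, -0.004]
ft_force: [0.8, 3.0, 5.6]
opening: -0.3
```

```bash
cat >> h.py <<'E'
AX=np.array([535.5,93.3]); YAW=-17.7
def dial(name='wrist'):
    o=manip.get_obs(); W,D=manip.grab_frame(name)
    hsv=cv2.cvtColor(W,cv2.COLOR_RGB2HSV); m=cv2.inRange(hsv,np.array((3,150,120)),np.array((13,255,255)))
    v,u=np.nonzero(m); P=onz(name,np.c_[u,v],58,o)[:,:2]-AX
    P=P[np.hypot(*P.T)<50]; c=P.mean(0)
    a=np.degrees(np.arctan2(c[1],c[0]))-YAW
    print('t',o['time_s'],'pos',np.round(o['ee_pos'],1),'yaw',np.round(np.degrees(Ro.from_rotvec(o['ee_rot']).as_euler('zyx'))[0],1),'F',np.round(o['ft_force'],1),'n',len(P),'r',np.hypot(*c),'dial',np.radians((60-a+180)%360-180), 'deg',(60-a+180)%360-180)
    return W
E
python3 -c "
from h import *
save('w6.png',dial())"
```

```text
t 4.05 pos [546.6  59.7  23.8] yaw -15.7 F [0.8 3.  5.6] n 576 r 30.88427358234076 dial 0.4183357214198824 deg 23.96887125691981
```

The dial follows: 24° turned. Normal force fell to 5.6 N, so I'll press 0.4 mm deeper and continue.

Emit:
drive_tool([
  {"delta_pos": [-4.8, -1.1, -0.4], "angular": [0, 0, -8], "gripper": 1},
  {"delta_pos": [-9.7, -1.5, -0.4], "angular": [0, 0, -16], "gripper": 1},
  {"delta_pos": [-14.6, -1.2, -0.4], "angular": [0, 0, -24], "gripper": 1},
])

```text
time_s: 4.4
ee_pos: [532.3, 58.3, 23.8]
ee_rot: [-3.133, 0.228, -0.005]
ft_force: [1.3, -0.0, 8.2]
opening: 0.1
```

```bash
python3 -c "
from h import *
save('w7.png',dial())"
```

```text
t 4.4 pos [532.3  58.3  23.8] yaw 8.3 F [ 1.3 -0.   8.2] n 574 r 30.81058766112957 dial 0.8372316616952429 deg 47.96984068986217
```

Emit:
drive_tool([
  {"delta_pos": [-4.8, 1.0, -0.2], "angular": [0, 0, -8], "gripper": 1},
  {"delta_pos": [-9.5, 2.6, -0.2], "angular": [0, 0, -16], "gripper": 1},
  {"delta_pos": [-13.8, 4.9, -0.2], "angular": [0, 0, -24], "gripper": 1},
  {"delta_pos": [-17.9, 7.7, -0.2], "angular": [0, 0, -32], "gripper": 1},
])

```text
time_s: 4.85
ee_pos: [514.7, 65.7, 23.8]
ee_rot: [-2.948, 1.083, -0.005]
ft_force: [1.4, -0.9, 9.7]
opening: -0.1
```

```bash
python3 -c "
from h import *
save('w8.png',dial())"
```

```text
t 4.85 pos [514.7  65.7  23.8] yaw 40.3 F [ 1.4 -0.9  9.7] n 574 r 30.70846393482345 dial 1.3921148133883567 deg 79.76230340479503
```

View pics/w8.png

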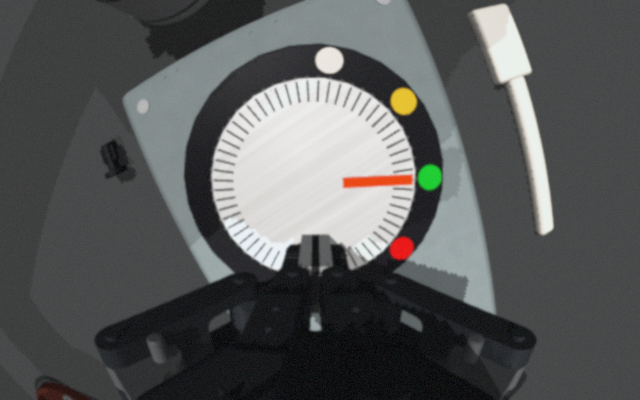

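The line (345,183)–(412,180) now points at the green dot (430,177), dial 1.39 rad. I'll lift straight up and check that it stays.

Emit:
drive_tool([
  {"delta_pos": [0, 0, 4], "angular": [0, 0, 0], "gripper": 1},
  {"delta_pos": [0, 0, 20], "angular": [0, 0, 0], "gripper": 1},
  {"delta_pos": [0, 0, 40], "angular": [0, 0, 0], "gripper": 1},
  {"delta_pos": [0, 0, 50], "angular": [0, 0, 0], "gripper": 1},
  {"delta_pos": [0, 0, 50], "angular": [0, 0, 0], "gripper": 1},
])

```text
time_s: 5.4
ee_pos: [514.2, 66.0, 73.6]
ee_rot: [-2.952, 1.073, -0.004]
ft_force: [-0.5, -0.3, -0.2]
opening: -0.0
```

```bash
python3 -c "
from h import *
W=dial()
save('w9.png',W)
o=manip.get_obs()
b=blobs(W,(0,0,640,400),['blue']); print(b)
for c,n in b['blue']:
  if n>200: print(onz('wrist',c,67,o))
"
```

```text
t 5.4 pos [514.2  66.   73.6] yaw 40.0 F [-0.5 -0.3 -0.2] n 303 r 30.73402839969636 dial 1.4108812569333786 deg 80.83754141639531
{'blue': [([634.8, 41.2], 308)]}
[[852.88629219   3.41952028  67.        ]]
```

View pics/w9.png

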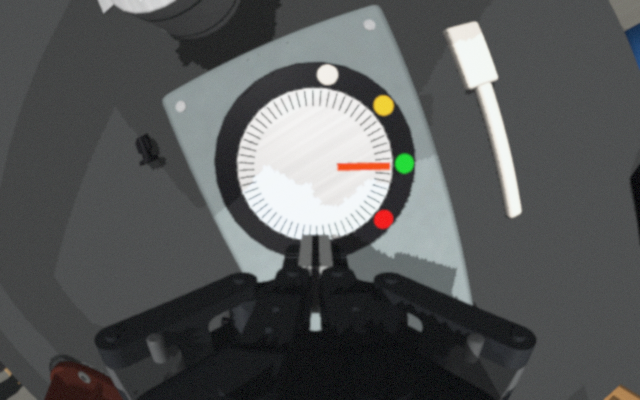

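The dial stays in the green notch (1.41 rad measured) with no contact. Now I'll move above the button at about (495, -35).

Emit:
drive_tool([
  {"delta_pos": [-18.1, -101, 0], "angular": [0, 0, 40], "gripper": 1},
  {"delta_pos": [-18.1, -101, 0], "angular": [0, 0, 40], "gripper": 1},
  {"delta_pos": [-18.1, -101, 0], "angular": [0, 0, 40], "gripper": 1},
  {"delta_pos": [-18.1, -101, -10], "angular": [0, 0, 40], "gripper": 1},
  {"delta_pos": [-18.1, -101, -20], "angular": [0, 0, 40], "gripper": 1},
])

```text
time_s: 5.95
ee_pos: [494.4, -35.7, 51.4]
ee_rot: [-3.141, -0.008, 0.001]
ft_force: [-0.0, -0.3, 1.0]
opening: -0.1
```

```bash
python3 -c "
from h import *
W=dial();save('w10.png',W)
S,D=manip.grab_frame('side');save('s10.png',cv2.resize(S[130:270,270:470],None,fx=4,fy=4))
"
```

```text
t 5.95 pos [494.4 -35.7  51.4] yaw -0.3 F [-0.  -0.3  1. ] n 340 r 30.87599885467771 dial 1.4026915782518037 deg 80.3683073923728
```

View pics/w10.png

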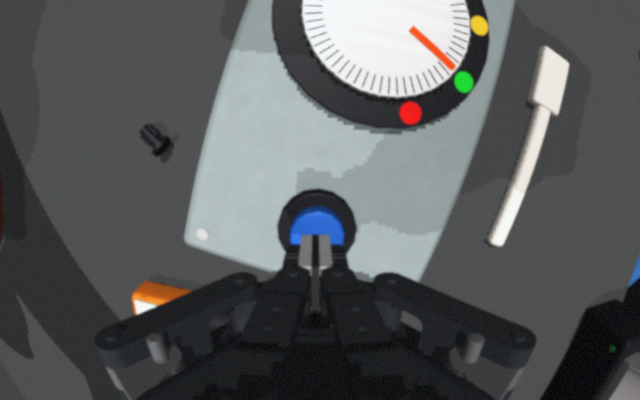

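View pics/s10.png

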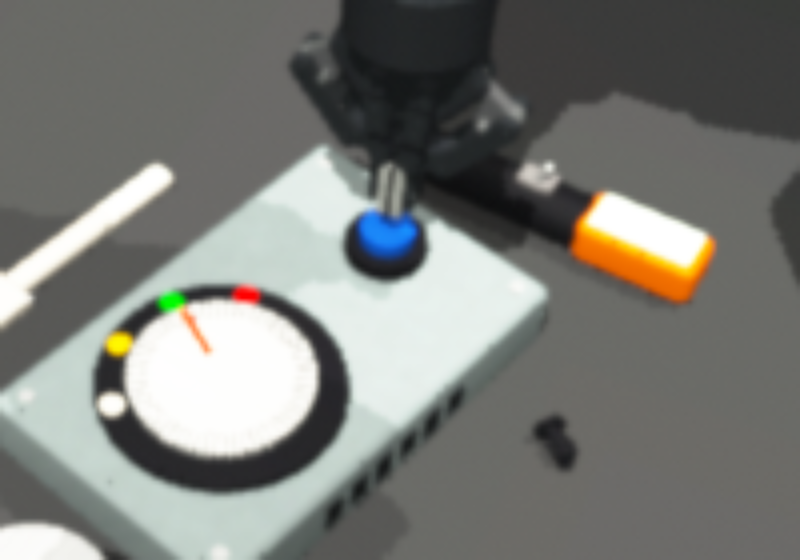

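The tip is centred over the button in both views, and the dial is still at green. Descending onto it.

Emit:
drive_tool([
  {"delta_pos": [0, 0.5, -8], "angular": [0, 0, 0], "gripper": 1},
  {"delta_pos": [0, 0.5, -14], "angular": [0, 0, 0], "gripper": 1},
  {"delta_pos": [0, 0.5, -19], "angular": [0, 0, 0], "gripper": 1},
  {"delta_pos": [0, 0.5, -21], "angular": [0, 0, 0], "gripper": 1},
])

```text
time_s: 6.45
ee_pos: [494.8, -34.3, 31.0]
ee_rot: [-3.141, 0.001, 0.001]
ft_force: [-1.7, 0.9, 2.6]
opening: -0.1
```

Emit:
drive_tool([
  {"delta_pos": [0, 0, -1], "angular": [0, 0, 0], "gripper": 1},
  {"delta_pos": [0, 0, -2], "angular": [0, 0, 0], "gripper": 1},
])

```text
time_s: 6.65
ee_pos: [494.9, -34.3, 29.6]
ee_rot: [-3.141, 0.0, 0.0]
ft_force: [-1.6, 1.3, 2.1]
opening: 0.0
```

Emit:
drive_tool([
  {"delta_pos": [0, 0, -1], "angular": [0, 0, 0], "gripper": 1},
  {"delta_pos": [0, 0, -2], "angular": [0, 0, 0], "gripper": 1},
])

```text
time_s: 6.85
ee_pos: [494.9, -34.3, 27.6]
ee_rot: [-3.141, 0.0, 0.0]
ft_force: [-2.7, 2.8, 4.6]
opening: 0.3
```

Emit:
drive_tool([
  {"delta_pos": [0, 0, -0.6], "angular": [0, 0, 0], "gripper": 1},
  {"delta_pos": [0, 0, -0.6], "angular": [0, 0, 0], "gripper": 1},
])

```text
time_s: 7.05
ee_pos: [494.9, -34.4, 26.9]
ee_rot: [-3.141, -0.0, 0.0]
ft_force: [-2.0, 2.7, 5.2]
opening: -0.0
```

Emit:
drive_tool([
  {"delta_pos": [0, 0, -0.5], "angular": [0, 0, 0], "gripper": 1},
  {"delta_pos": [0, 0, -0.5], "angular": [0, 0, 0], "gripper": 1},
])

```text
time_s: 7.25
ee_pos: [494.9, -34.4, 26.8]
ee_rot: [-3.141, -0.0, -0.0]
ft_force: [-3.7, 2.1, 9.1]
opening: 0.0
```

The button has bottomed: z stopped at 26.8 while force rose to 9 N, over the 5 N needed. Taking a quick picture, then I'll lift away.

```bash
python3 -c "
from h import *
S,D=manip.grab_frame('side');save('s11.png',cv2.resize(S[130:270,270:470],None,fx=4,fy=4))
"
```

Emit:
drive_tool([
  {"delta_pos": [0, 0, 4], "angular": [0, 0, 0], "gripper": 1},
  {"delta_pos": [0, 0, 15], "angular": [0, 0, 0], "gripper": 1},
  {"delta_pos": [0, 0, 40], "angular": [0, 0, 0], "gripper": 1},
  {"delta_pos": [0, 0, 80], "angular": [0, 0, 0], "gripper": 1},
  {"delta_pos": [0, -20, 120], "angular": [0, 0, 0], "gripper": 1},
])

```text
time_s: 7.8
ee_pos: [494.6, -53.5, 148.1]
ee_rot: [-3.141, -0.003, 0.001]
ft_force: [1.2, 0.0, 0.4]
opening: 0.1
```

Emit:
drive_tool([
  {"delta_pos": [0, -50, 30], "angular": [0, 0, 0], "gripper": 1},
  {"delta_pos": [0, -50, 30], "angular": [0, 0, 0], "gripper": 1},
  {"delta_pos": [0, -50, 30], "angular": [0, 0, 0], "gripper": 1},
])

```text
time_s: 8.1
ee_pos: [495.8, -106.1, 177.6]
ee_rot: [3.14, -0.004, 0.004]
ft_force: [-0.2, 0.1, 0.8]
opening: 0.3
```

```bash
python3 -c "
from h import *
W=dial();save('w12.png',W);o=manip.get_obs()
S,D=manip.grab_frame('side');save('s12.png',S)
bw=[b for b in blobs(W,(150,0,450,260),['blue'])['blue'] if b[1]>100]; bs=[b for b in blobs(S,(265,160,410,285),['blue'])['blue']]
print(bw,bs,onz('wrist',bw[0][0],67,o),[tri('wrist',bw[0][0],'side',bs[0][0],o)])
m=manip.camera_model('wrist');WW,DW=manip.grab_frame('wrist')
u,v=[int(round(x)) for x in bw[0][0]]
P=[]
for du in range(-4,5):
  for dv in range(-4,5):
    c,dr=ray('wrist',(u+du,v+dv),o);x=np.array([u+du-m['cx'],v+dv-m['cy']])/m['fx'];P.append((c+dr[0]*DW[v+dv,u+du]/np.cos(np.hypot(*x)))[2])
print('button z',np.median(P))
"
```

```text
t 8.1 pos [ 495.8 -106.1  177.6] yaw 0.1 F [-0.2  0.1  0.8] n 53 r 33.03263920977199 dial 1.406885802568038 deg 80.60861874402417
[([314.2, 112.8], 942)] [([366.2, 188.0], 161)] [[493.52728125 -34.24582075  67.        ]] [(array([494.53336036, -33.83800067,  60.18004015]), np.float64(2.1317669777904835))]
button z 67.88410823349477
```

View pics/s11.png

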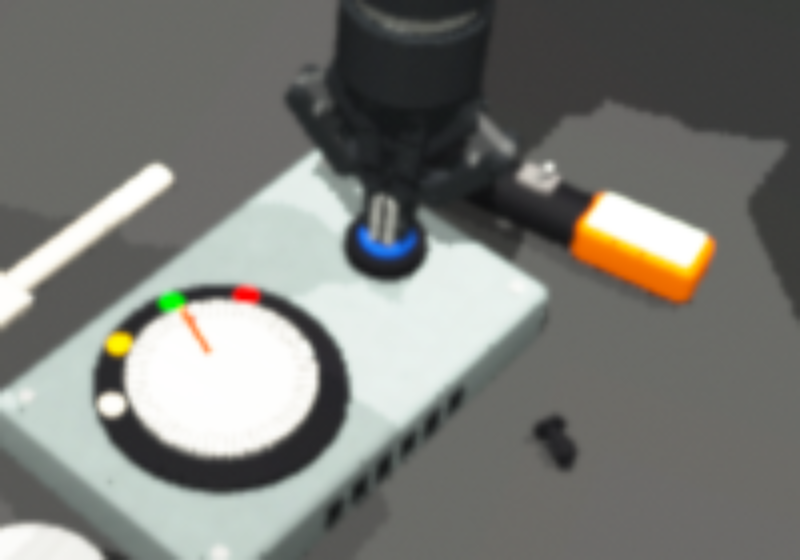

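View pics/w12.png

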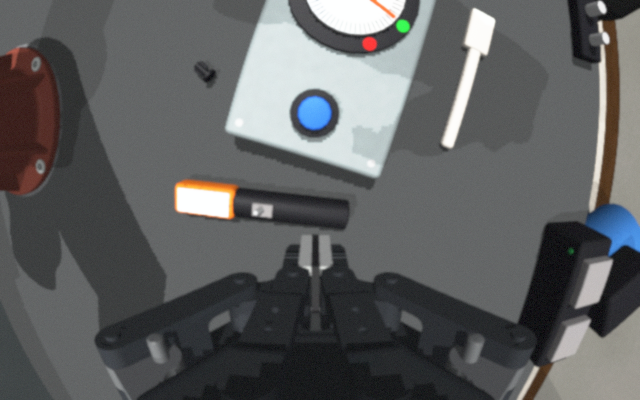

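View pics/s12.png

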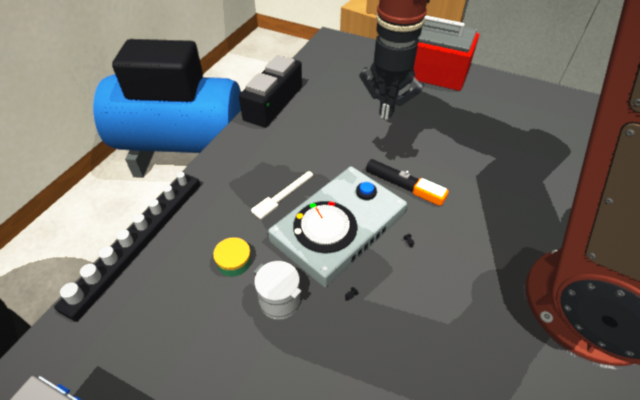

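The pressed view (s11) shows the blue top sunk into its ring. In the last views the button is back out (side blob (366,188), 161 px, identical to the start) and the line points at green. Lamp, brush, tin, canister and clips are where they were, and the arm is clear.

```bash
python3 -c "
from h import *
print(manip.finish_job())"
```

```text
the job is handed in; nothing more can be done
None
```

The dial is in the green notch, the start button was pressed fully in and came back out, and the job was handed in at about 8 s of robot time.

- **Dial:** I pressed the shut fingertips on the dial about 35 mm from its axis and turned the tool about that axis by 80° clockwise. The force at the checks was 6 to 15 N and I saw no slip. After lifting off, the wrist view gave 1.41 rad (green is 1.396), and the reading was the same at the end.
- **Button:** the fingertip stopped after 6 mm of travel, at 9 N. The picture taken then shows the blue top sunk into its ring. After lifting, its top measured 68 mm high, and its blob in the side view was identical to the one at the start.
- **Everything else:** lamp, brush, tin, canister and clips look unmoved in the last side view, and the robot was touching nothing.

**Disagreements:**
- **Finger length:** the finger end is about 35 mm behind the stated TCP. Both cameras showed about 37 mm, and the dial contact came at TCP z 23.8 instead of 58. I found the contact heights by force instead of relying on the TCP.
- **Button height:** two-view triangulation gave the button top as 60 mm high, because the side-view blob includes the button's flank. Wrist depth gave 68 mm and the text says 67 mm.
- **Dial force:** at the first check, 24° into the turn, the force was 5.6 N, below the suggested 8 N. I pressed 0.4 mm deeper and the dial had not slipped.

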